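# Pack the sowing caddy

### The arm

A 7-joint arm with a two-finger parallel gripper is mounted at the origin on the work surface. World frame = base frame: x ahead of the robot, y to its left, z up, the work surface at z = 0. Lengths are in m, angles in rad, forces in N, time in s.
With the tool pointing down it reaches from about 0.425 to 0.825 m from the base axis. Payload 3.6 kg.
Tool frame: the origin (TCP) lies midway between the tips of the shut fingers; the grasp point (between the pads) lies 19 mm behind it; z points along the fingers, y is the direction in which the jaws open and shut (so a half turn about z gives the same grasp; the last joint's range is limited). The gripper opens to 85 mm and grips with 20 to 120 N. Pads are 22 mm wide; open, the fingers measure 114 mm over their backs; the gripper's body (76 mm by 85 mm) begins 54 mm behind the grasp point. The pads swing forward as they close: fully open they stand 13 mm farther back than shut.
Start: joints at [1.222, 0.615, -0.013, 1.423, 0.008, 1.103, -0.04], TCP at [0.206, -0.616, 0.231] pointing down, gripper open.
Joint ranges: [-3.12, 3.12], [-0.3, 2.06], [-1.34, 1.32], [0.26, 2.42], [-1.36, 4.5], [0.01, 1.98], [-2.84, 2.84]. Speed limits (rad/s): [2.79, 2.79, 3.14, 3.14, 3.14, 3.14, 3.14].

### API

Orientations are given as a unit quaternion [w, x, y, z].
In Python, from rig import telemetry, snapshot, close_job gives the robot as it stands. The module is installed in compiled form; this text tells all that it offers.
- The arm moves only by the tool drive_tool, never from a script. Its argument "plan" is a list of rows, each an object of numbers: "gripper": the opening, from -1 (shut) to 1 (fully open); "x", "y", "z": the shift along the tool's x, y, z in units of 30 mm (1.0 is 30 mm); "yaw": the turn about the tool's z in units of 6 degrees (1.0 is 6 degrees). A call has 1 to 12 rows; each row is the pose to reach, as a shift and turn from the pose commanded when the call began, along the tool's axes at that moment; what a row does not reach only later rows make up. A row lasts 1/8 s, in which the tool goes at most 62.5 mm and 10.7 degrees, less where a joint would pass 70% of its speed; a pose out of reach is approached as far as the arm can. A call with a gripper value outside its range is refused whole. The fingers move at their own pace and stop on an object; the grip force is fixed at half the most. Time passes only in rows, so rows that repeat a pose let the fingers close. It gives the time, the measured TCP pose, the force and the opening at its end, in the units of the state.
- telemetry.get_obs(): the state, without advancing time (a new reading comes with each control period).
- snapshot(name): name is "scene" or "top" or "wrist"; returns a dict with "pixels" (400x640x3 uint8, blue, green, red), "mtx" (3x3 intrinsics, pixels), "origin" and "orientation" of the camera in the world. Camera axes: x right, y down, z forward; pixel columns grow to the right and rows downward; lengths in m; the calibration is good to about 2 mm. A picture is of the moment at which its call begins. There is no depth.
- close_job(): hands the job in, once; it reports no verdict.
The state is a dict: "time": time; "qpos": joint angles; "qvel": joint speeds; "joint_efforts": joint torques, N m; "tcp_pos": TCP position; "orientation": TCP orientation; "force": force on the tool from outside, world axes, zero at the start; "wrist_torque": the same for the moment, N m; "width": opening from 0.0 (shut) to 1.0 (fully open).
Only numpy, scipy, OpenCV 4.12 (cv2) and the standard library are available. Lean on these libraries where they do the work, as an engineer would, in place of code of your own. Each camera call takes 0.05 s, during which the arm holds its last target. There are 200 camera calls.

### The job

Pack the wooden caddy for sowing: lay the trowel flat in the long bay and, in the row of three bays, stand the white flower pot upright in the middle-sized bay at one end, stand the lidded seed tin upright in the narrow middle bay, and lay the pointed plant tag flat in the widest bay at the other end. Each must rest wholly inside its bay on the caddy's floor. Leave the look-alikes (the mug with the handle, the open tin, the plain stick and the three-tined fork) where they are.

Things in the scene. Friction and masses are not known exactly. Their poses are not given: they have to be found in the camera images.
- caddy: wooden tray (pale floor, dark walls), fixed, turned any way; 250 (own x) by 186 (y) by 20 mm high, origin under its centre. Floor 6 mm thick; walls 14 mm above it, outer 6, dividers 4 mm thick. +y side: long bay 238 x 80 mm inside, centre x 0, y +47. -y side: three bays 90 mm deep, centres at y -42: middle-sized 80 mm wide at x -79, narrow 66 mm wide at x -2, widest 84 mm wide at x +77.
- pot: enamel-white ceramic flower pot, open on top, no handle, 62 mm high, 58 mm across its straight collar (from 37 mm up to the rim), narrowing to 40 mm at the foot; stands upright, origin at the centre of its underside, z up
- tin: closed round steel seed tin with a flat slip-on lid, 61 mm high, 47 mm across, 49 mm across the lid (from 49 mm up); stands upright, origin at the centre of its underside, z up
- tag: flat light wooden plant tag, 8 mm thick, lying flat: a broad head 28 mm long and 24 mm wide, then a 13 mm wide stem narrowing stepwise to a point; 64 mm long in all. Origin under the centre of the head, own x towards the point, which lies 50 mm from the origin; the head's blunt end is 14 mm behind the origin
- trowel: grey plastic hand trowel lying flat, 200 mm long, with one solid scoop blade. Origin on the underside at mid-length, own x towards the blade's point; handle: a bar 24 mm wide, 30 mm high, from 98 to 2 mm behind the origin (-x); the blade, 52 mm wide, with sides 12 mm high, runs from 20 to 100 mm ahead of the origin. It balances within 15 mm of its origin
- mug: white ceramic mug with a side handle, 62 mm high, 64 mm across; a look-alike of the pot that does not belong in the caddy. Origin at the centre of its underside, handle towards its own y
- open_tin: empty steel tin without a lid, open on top, 60 mm high, 47 mm across; a look-alike of the seed tin that does not belong. Origin at the centre of its underside
- stick: plain straight light wooden stick with square ends, 64 by 18 by 8 mm, lying flat; a look-alike of the tag that does not belong. Origin under its centre, own x along its length
- fork: grey plastic hand fork with three tines, 200 mm long and 54 mm wide, lying flat; a look-alike of the trowel that does not belong. Origin on the underside at mid-length, own x towards the tines; handle: a bar 24 mm wide, 30 mm high, from 98 to 2 mm behind the origin (-x)
Not all that is in view belongs to the job. What is shaped like the tin but yellow is not meant. Leave any red look-alike of the pot alone.

How it is judged:
By the outcome, as a careful person would: the job done as asked, in the order asked, and still so for the second after the job is handed in, with the robot touching nothing.
It also fails if it takes over 93 s, if anything falls off the work surface, if the arm or the gripper's body presses on something with over 40 N, if the wrist force passes 120 N, or if a joint passes its speed limit or range.

## Working session

There is one attempt and no reset: what is moved stays moved. The work goes in short steps, Python scripts to look and compute and a tool call to move; the robot and the scene stay as the last step left them, time stands still between calls to the robot, and variables do not carry over. Pictures are saved under pics/ and viewed, about 12 in all and at most 16, crops included, and the job is handed in when it is done.

Besides the shell and the picture viewer there is one more tool, called after "Call:" in YAML: its name, and indented under it one key for each argument. drive_tool: Moves the arm, as the interface text tells. Its arguments: {"type":"object","properties":{"plan":{"type":"array","items":{"type":"object","properties":{"gripper":{"type":"number"},"x":{"type":"number"},"y":{"type":"number"},"z":{"type":"number"},"yaw":{"type":"number"}}}}},"required":["plan"]}

```bash
mkdir -p pics; cat > h.py <<'E'
import numpy as np, cv2
from scipy.spatial.transform import Rotation as R
from rig import telemetry, snapshot
def rot(q): return R.from_quat([q[1],q[2],q[3],q[0]]).as_matrix()
def snap(name,fn):
    s=snapshot(name); cv2.imwrite('pics/'+fn+'.png',s['pixels']); 
    np.savez('pics/'+fn+'.npz',K=s['mtx'],o=s['origin'],q=s['orientation']); return s
def cam(fn):
    d=np.load('pics/'+fn+'.npz'); return d['K'],d['o'],rot(d['q'])
def px2w(fn,u,v,z=0):
    K,o,M=cam(fn); d=M@np.linalg.inv(K)@np.array([u,v,1.]); return o+d*(z-o[2])/d[2]
def w2px(fn,P):
    K,o,M=cam(fn); c=(np.atleast_2d(P)-o)@M; p=c@K.T; return p[:,:2]/p[:,2:]
def togo(x,y,z,ang=None):
    "shift in tool units to reach world TCP; ang = world direction (deg) of tool y"
    s=telemetry.get_obs(); M=rot(s['orientation']); d=M.T@(np.array([x,y,z])-s['tcp_pos'])/0.03
    a=np.degrees(np.arctan2(M[1,1],M[0,1])); out=[*d.round(2)]
    if ang is not None:
        t=-( (ang-a+90)%180-90)/6   # tool z down: world +ang is -yaw
        out.append(round(t,2))
    print('t',round(s['time'],2),'shift',out,'tooly ang',round(a,1),'tcp',np.round(s['tcp_pos'],4),'q7',round(s['qpos'][6],2),'w',round(s['width'],3),'F',np.round(s['force'],1))
E
python3 - <<'E'
from h import *
for n in('top','scene'):
    s=snap(n,n+'0'); print(n,s['mtx'].tolist(),s['origin'],s['orientation'])
a=cv2.imread('pics/top0.png');cv2.imwrite('pics/top0v.png',cv2.resize(a,(800,500),interpolation=cv2.INTER_CUBIC))
togo(.6,0,.2,0)
E
```

```text
top [[379.9068475570034, 0.0, 317.1366260286835], [0.0, 379.9068475570034, 200.32730134152965], [0.0, 0.0, 1.0]] [ 0.33351271 -0.02374214  0.9648665 ] [ 0.07227959 -0.69805322  0.70932421 -0.06600394]
scene [[446.8851671177375, 0.0, 314.44771847438597], [0.0, 446.8851671177375, 202.26417104651352], [0.0, 0.0, 1.0]] [1.0034342  0.65047588 0.73716413] [-0.13464284  0.27353506  0.8639979  -0.40069626]
t 0.1 shift [np.float64(18.97), np.float64(-15.3), np.float64(1.04), np.float64(-11.92)] tooly ang -71.5 tcp [ 0.206  -0.6158  0.2302] q7 -0.04 w 0.996 F [ 0.3 -0.9  0.2]
```

View pics/top0v.png

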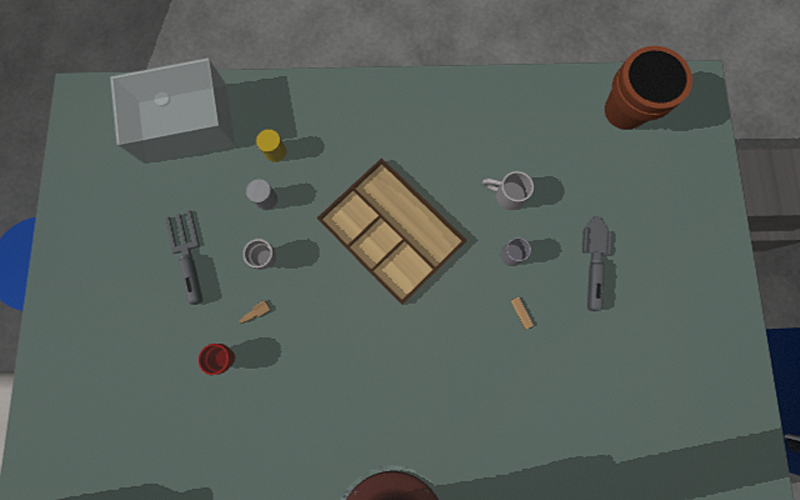

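View pics/scene0.png

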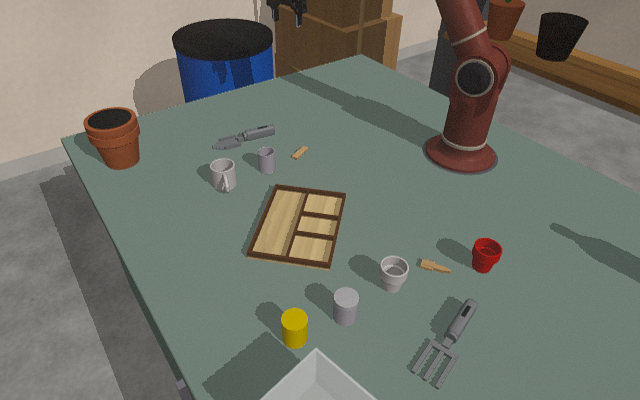

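The pictures show these candidates (pixels in the 800-wide top view):
- **Trowel:** (597,262); the fork is at (187,258).
- **Pot:** white, no handle, (258,254); the mug is at (515,187) and the red pot at (215,358).
- **Tin:** lidded, (260,193); the open tin is at (516,250) and the yellow one at (268,141).
- **Tag:** pointed, (256,312); the stick is at (522,313).
- **Caddy:** corners at (382,159), (466,240), (403,302) and (318,217), with the long bay at the upper right.

Next I take a close crop with a model overlay.

```bash
python3 - <<'E'
from h import *
f='top0'; s=1/1.25
P=lambda u,v,z:px2w(f,u*s,v*s,z)
c=np.array([P(*p,.02) for p in [(382,159),(466,240),(403,302),(318,217)]])
print('caddy',c.mean(0),'sides',np.linalg.norm(c-np.roll(c,-1,0),axis=1))
x=(c[1]-c[0])+(c[2]-c[3]); ang=np.arctan2(x[1],x[0]); print('ang x',np.degrees(ang))
ct=c.mean(0)
for n,p in dict(potrim=(257.5,254,.062),tinlid=(260,193-2,.061),taghead=(263,308,.008),tagpt=(240,321,.008),trblade=(596,217,.006),trend=(596,310,.015),mug=(517,186,.062),stick=(523,313,.008)).items():
    w=P(*p);print(n,w.round(4),'r',np.hypot(*w[:2]).round(3))
import numpy as np
a=cv2.imread('pics/top0.png')
L=cv2.resize(a[110:300,110:390],None,fx=2.8,fy=2.8,interpolation=cv2.INTER_CUBIC)
Rm=np.array([[np.cos(ang),-np.sin(ang)],[np.sin(ang),np.cos(ang)]])
def rect(cx,cy,w,h,z,col):
    q=np.array([[cx+i*w/2,cy+j*h/2] for i,j in((-1,-1),(1,-1),(1,1),(-1,1))])/1000
    W=np.c_[q@Rm.T+ct[:2],np.full(4,z)]
    p=(w2px(f,W)-[110,110]+.5)*2.8
    cv2.polylines(L,[p.astype(int)],True,col,1)
rect(0,0,250,186,.02,(0,0,255))
for b in((0,47,238,80),(-79,-42,80,90),(-2,-42,66,90),(77,-42,84,90)): rect(*b,.02,(255,0,0))
cv2.imwrite('pics/c1.png',L)
T=cv2.resize(a[160:260,380:520],None,fx=5,fy=5,interpolation=cv2.INTER_CUBIC);cv2.imwrite('pics/c2.png',T)
E
```

```text
caddy [ 0.56720596 -0.00806585  0.02      ] sides [0.24562673 0.17978167 0.24725659 0.18200617]
ang x -136.16290565935998
potrim [0.5102 0.2527 0.062 ] r 0.569
tinlid [0.6385 0.2534 0.061 ] r 0.687
taghead [0.4099 0.2535 0.008 ] r 0.482
tagpt [0.3847 0.2987 0.008 ] r 0.487
trblade [ 0.5875 -0.4325  0.006 ] r 0.73
trend [ 0.395  -0.4103  0.015 ] r 0.569
mug [ 0.6391 -0.2585  0.062 ] r 0.689
stick [ 0.3918 -0.2674  0.008 ] r 0.474
```

View pics/c1.png

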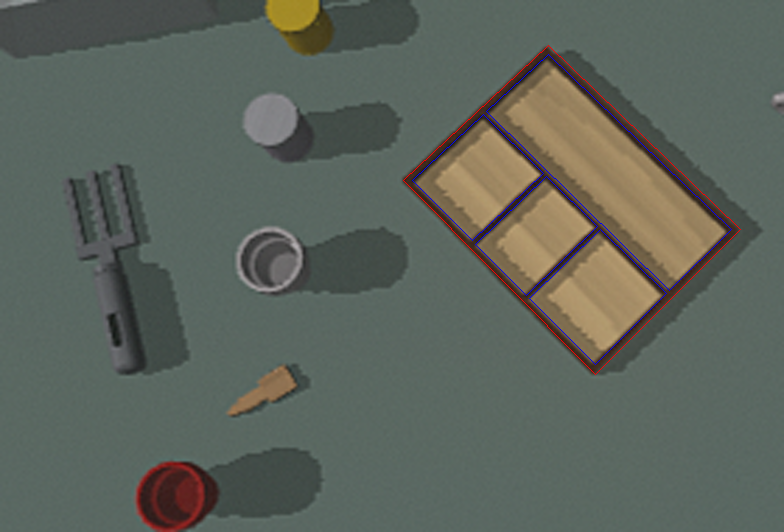

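View pics/c2.png

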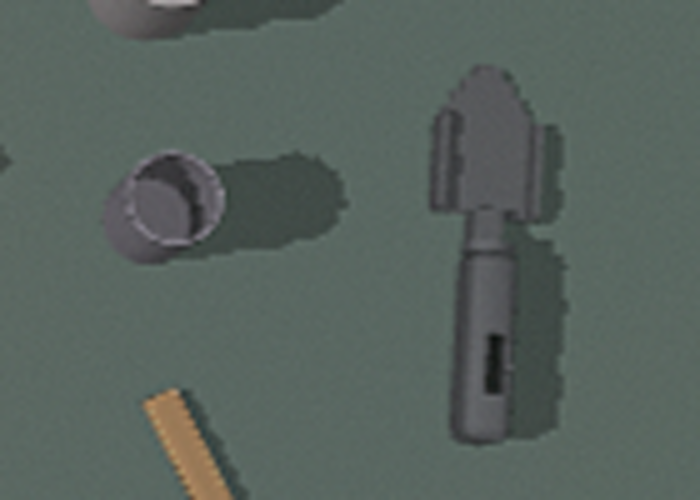

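The model fits the caddy and the choices hold. The crop shows the pot open with no handle, the tin lidded, the tag pointed, and the trowel with a solid blade. I move above the trowel first.

```bash
python3 -c "
from h import *
togo(.476,-.419,.2,-96.6)"
```

```text
t 0.1 shift [np.float64(10.62), np.float64(-3.36), np.float64(1.01), np.float64(4.18)] tooly ang -71.5 tcp [ 0.206  -0.6158  0.2302] q7 -0.04 w 0.996 F [ 0.3 -0.9  0.2]
```

Call:
drive_tool:
  plan:
    - {"x":2,"y":-0.7,"z":0.2,"yaw":1,"gripper":1}
    - {"x":4,"y":-1.3,"z":0.4,"yaw":2,"gripper":1}
    - {"x":6,"y":-2,"z":0.6,"yaw":3,"gripper":1}
    - {"x":8,"y":-2.6,"z":0.8,"yaw":4.18,"gripper":1}
    - {"x":10,"y":-3.2,"z":1,"yaw":4.18,"gripper":1}
    - {"x":10.62,"y":-3.36,"z":1,"yaw":4.18,"gripper":1}
    - {"x":10.62,"y":-3.36,"z":1,"yaw":4.18,"gripper":1}

```text
time: 0.98
tcp_pos: [0.4777, -0.418, 0.2007]
orientation: [-0.001, 0.998, -0.055, -0.0]
force: [-0.8, -1.2, -0.6]
width: 1.002
```

```bash
python3 -c "
from h import *
snap('wrist','w1'); togo(.476,-.419,.2,-96.6)
d=np.load('pics/w1.npz');print(d['K'],d['o'],d['q'])
A=np.radians(-6.6);o=np.array([.491,-.421,0]);
print(w2px('w1',[o+[np.cos(A)*t,np.sin(A)*t,z] for t,z in((-.098,.03),(-.002,.03),(.1,.0))]))"
```

```text
t 1.02 shift [np.float64(0.02), np.float64(-0.05), np.float64(0.03), np.float64(0.0)] tooly ang -96.6 tcp [ 0.4753 -0.4205  0.201 ] q7 -0.94 w 1.0 F [-0.3 -0.9  0.5]
[[297.17769962   0.         324.30630854]
 [  0.         297.17769962 201.83679845]
 [  0.           0.           1.        ]] [ 0.55123705 -0.42674987  0.34266141] [-0.09768537 -0.65908346  0.73753528  0.1100376 ]
[[325.22129467 254.02287028]
 [325.55560966 172.60428709]
 [325.85687597  72.63314661]]
```

View pics/w1.png

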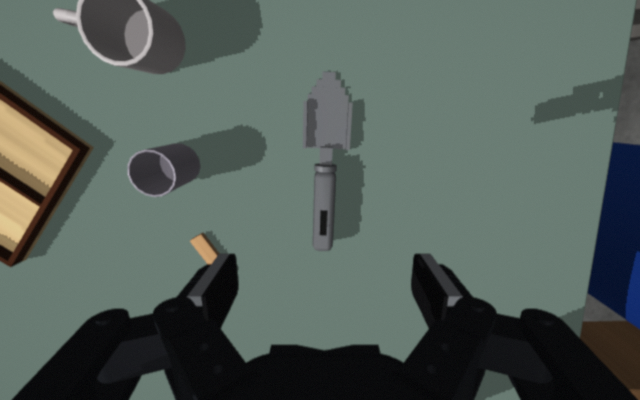

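The wrist view shows the trowel with its tip at (331,71), handle front at (326,165) and end at (322,250), close to the prediction. It is turned slightly more.

```bash
python3 -c "
from h import *
t=px2w('w1',331,70,.002);e=px2w('w1',322,250.5,.012);f=px2w('w1',326,165,.028)
d=t-e;A=np.degrees(np.arctan2(d[1],d[0]));u=d/np.linalg.norm(d)
print(t,e,f,np.linalg.norm(d[:2]),A)
o=(t-u*.1+e+u*.098+f+u*.002)/3;print(o)
g=o-u*.017
togo(g[0],g[1],.003,A-90)"
```

```text
[ 0.59205004 -0.43813928  0.002     ] [ 0.38974946 -0.40536809  0.012     ] [ 0.49674231 -0.4221158   0.028     ] 0.20493774275630658 -9.201557492542152
[ 0.49284727 -0.42187439  0.014     ]
t 1.02 shift [np.float64(0.03), np.float64(-0.05), np.float64(6.6), np.float64(0.43)] tooly ang -96.6 tcp [ 0.4753 -0.4205  0.201 ] q7 -0.94 w 1.0 F [-0.3 -0.9  0.5]
```

Call:
drive_tool:
  plan:
    - {"x":0,"y":0,"z":2,"yaw":0.43,"gripper":1}
    - {"x":0,"y":0,"z":4,"yaw":0.43,"gripper":1}
    - {"x":0,"y":0,"z":5.6,"yaw":0.43,"gripper":1}
    - {"x":0,"y":0,"z":6.3,"yaw":0.43,"gripper":1}
    - {"x":0,"y":0,"z":6.57,"yaw":0.43,"gripper":1}
    - {"x":0,"y":0,"z":6.57,"yaw":0.43,"gripper":1}
    - {"x":0,"y":0,"z":6.57,"yaw":0.43,"gripper":-1}
    - {"x":0,"y":0,"z":6.57,"yaw":0.43,"gripper":-1}
    - {"x":0,"y":0,"z":6.57,"yaw":0.43,"gripper":-1}
    - {"x":0,"y":0,"z":6.57,"yaw":0.43,"gripper":-1}
    - {"x":0,"y":0,"z":6.57,"yaw":0.43,"gripper":-1}
    - {"x":0,"y":0,"z":6.57,"yaw":0.43,"gripper":-1}

```text
time: 2.52
tcp_pos: [0.477, -0.42, 0.005]
orientation: [0.0, 0.997, -0.08, 0.001]
force: [-0.3, 1.1, 5.0]
width: 0.264
```

Call:
drive_tool:
  plan:
    - {"gripper":-1}
    - {"gripper":-1}
    - {"z":-1,"gripper":-1}
    - {"z":-2.5,"gripper":-1}
    - {"z":-3.5,"gripper":-1}
    - {"z":-3.5,"gripper":-1}
    - {"z":-3.5,"gripper":-1}

```text
invalid input at $.plan[0]: expected keys gripper, x, y, z, yaw
```

```bash
python3 -c "
from h import *
snap('wrist','w2')
A=-136.16;a=np.radians(A);X=np.array([np.cos(a),np.sin(a)]);Y=np.array([-X[1],X[0]]);c=np.array([.5672,-.0081])
g=c+.047*Y-X*-.017;print(g)
togo(*g,.108,A+180-90)"
```

```text
[ 0.5874927  -0.05377501]
t 2.58 shift [np.float64(1.7), np.float64(-12.64), np.float64(-3.44), np.float64(-8.83)] tooly ang -99.1 tcp [ 0.477 -0.42   0.005] q7 -0.96 w 0.269 F [ 0.1 -0.1  6.3]
```

View pics/w2.png

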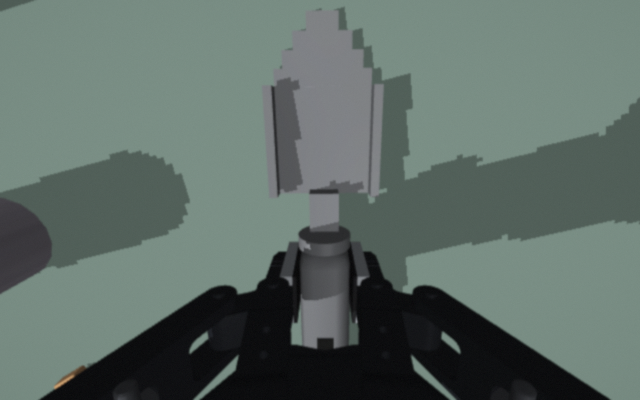

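The handle sits centred and parallel between the pads. I lift it and carry it to the long bay.

Call:
drive_tool:
  plan:
    - {"x":0,"y":0,"z":-0.5,"yaw":0,"gripper":-1}
    - {"x":0,"y":0,"z":-2,"yaw":0,"gripper":-1}
    - {"x":0,"y":0,"z":-3.8,"yaw":0,"gripper":-1}
    - {"x":0.2,"y":-1.5,"z":-3.8,"yaw":-1,"gripper":-1}
    - {"x":0.4,"y":-3.3,"z":-3.8,"yaw":-2.3,"gripper":-1}
    - {"x":0.7,"y":-5.2,"z":-3.8,"yaw":-3.7,"gripper":-1}
    - {"x":1,"y":-7.1,"z":-3.8,"yaw":-5.1,"gripper":-1}
    - {"x":1.2,"y":-9,"z":-3.8,"yaw":-6.5,"gripper":-1}
    - {"x":1.5,"y":-10.9,"z":-3.8,"yaw":-7.8,"gripper":-1}
    - {"x":1.7,"y":-12.3,"z":-3.8,"yaw":-8.83,"gripper":-1}
    - {"x":1.7,"y":-12.64,"z":-3.8,"yaw":-8.83,"gripper":-1}
    - {"x":1.7,"y":-12.64,"z":-3.8,"yaw":-8.83,"gripper":-1}

```text
time: 4.08
tcp_pos: [0.5866, -0.0537, 0.1182]
orientation: [0.0, 0.928, 0.373, -0.001]
force: [0.2, -1.0, -0.5]
width: 0.272
```

Call:
drive_tool:
  plan:
    - {"x":0,"y":0,"z":0,"yaw":0,"gripper":-1}
    - {"x":0,"y":0,"z":0,"yaw":0,"gripper":-1}

```text
time: 4.32
tcp_pos: [0.5866, -0.0558, 0.1182]
orientation: [0.001, 0.928, 0.371, -0.0]
force: [-0.0, 0.4, -1.2]
width: 0.271
```

```bash
python3 -c "
from h import *
snap('wrist','w3')
togo(.5875,-.0538,.012,-46.2)
A=np.radians(-136.16);X=np.array([np.cos(A),np.sin(A)]);Y=np.array([-X[1],X[0]]);c=np.array([.5672,-.0081])
print(w2px('w3',[[*(c+X*x+Y*y),.02] for x,y in((-.125,.093),(-.125,-.093),(-.119,.087),(-.119,.007))]))"
```

```text
t 4.38 shift [np.float64(0.06), np.float64(-0.02), np.float64(3.54), np.float64(-0.03)] tooly ang -46.4 tcp [ 0.5868 -0.0554  0.1182] q7 -0.85 w 0.271 F [ 0.9 -0.2 -0.9]
[[387.10739286   6.56346589]
 [122.96231817   8.16923388]
 [378.17850685  16.32195417]
 [265.47960908  17.00475743]]
```

View pics/w3.png

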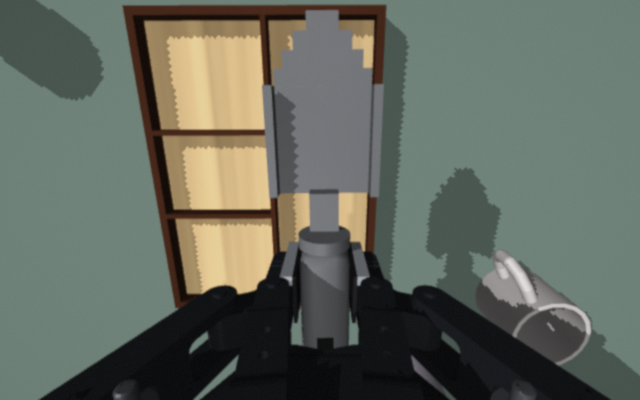

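The predicted caddy corners match the picture within 1 px ((386,7) and (124,8)). I lower the trowel and release with a part opening.

Call:
drive_tool:
  plan:
    - {"x":0,"y":0,"z":1.5,"yaw":0,"gripper":-1}
    - {"x":0,"y":0,"z":2.7,"yaw":0,"gripper":-1}
    - {"x":0,"y":0,"z":3.3,"yaw":0,"gripper":-1}
    - {"x":0,"y":0,"z":3.54,"yaw":0,"gripper":-1}
    - {"x":0,"y":0,"z":3.55,"yaw":0,"gripper":-1}
    - {"x":0,"y":0,"z":3.55,"yaw":0,"gripper":-0.15}
    - {"x":0,"y":0,"z":3.55,"yaw":0,"gripper":-0.15}
    - {"x":0,"y":0,"z":3.55,"yaw":0,"gripper":-0.15}
    - {"x":0,"y":0,"z":3.55,"yaw":0,"gripper":-0.15}
    - {"x":0,"y":0,"z":2,"yaw":0,"gripper":-0.15}
    - {"x":0,"y":0,"z":0,"yaw":0,"gripper":1}
    - {"x":0,"y":0,"z":-1.5,"yaw":0,"gripper":1}

```text
time: 5.88
tcp_pos: [0.5876, -0.0535, 0.1658]
orientation: [0.0, 0.928, 0.373, 0.001]
force: [0.5, 0.1, 0.3]
width: 0.838
```

```bash
python3 -c "
from h import *
togo(.5,.18,.16,35)"
```

```text
t 5.88 shift [np.float64(3.28), np.float64(-7.64), np.float64(0.19), np.float64(-13.53)] tooly ang -46.2 tcp [ 0.5876 -0.0535  0.1658] q7 -0.85 w 0.838 F [0.5 0.1 0.3]
```

```bash
python3 -c "
from h import *
togo(.5102-.022,.2527-.021,.19,-46.2)"
```

```text
t 5.88 shift [np.float64(4.19), np.float64(-9.15), np.float64(-0.82), np.float64(0.0)] tooly ang -46.2 tcp [ 0.5876 -0.0535  0.1658] q7 -0.85 w 0.838 F [0.5 0.1 0.3]
```

Call:
drive_tool:
  plan:
    - {"x":0.8,"y":-1.8,"z":-0.5,"yaw":0,"gripper":1}
    - {"x":1.6,"y":-3.6,"z":-0.8,"yaw":0,"gripper":1}
    - {"x":2.4,"y":-5.4,"z":-0.8,"yaw":0,"gripper":1}
    - {"x":3.2,"y":-7.1,"z":-0.8,"yaw":0,"gripper":1}
    - {"x":4,"y":-8.8,"z":-0.8,"yaw":0,"gripper":1}
    - {"x":4.19,"y":-9.15,"z":-0.8,"yaw":0,"gripper":1}
    - {"x":4.19,"y":-9.15,"z":-0.8,"yaw":0,"gripper":1}
    - {"x":4.19,"y":-9.15,"z":-0.8,"yaw":0,"gripper":1}

```text
time: 6.88
tcp_pos: [0.4887, 0.2292, 0.1871]
orientation: [0.001, 0.928, 0.371, -0.0]
force: [-0.3, -0.2, -0.8]
width: 0.998
```

```bash
python3 -c "
from h import *
snap('wrist','w4');snap('top','top1');w=cv2.imread('pics/w4.png');t=cv2.imread('pics/top1.png')[120:250,245:385]
t=cv2.resize(t,None,fx=2.3,fy=2.3)
im=np.zeros((400,480,3),np.uint8);im[:,:]=w[:,80:560];cv2.imwrite('pics/w4v.png',np.hstack([im,np.vstack([t,np.zeros((400-t.shape[0],t.shape[1],3),np.uint8)])]))
togo(.5102,.2527,.026,-46.2)
print(w2px('w4',[[.5102,.2527,.062],[.6385,.2534,.061]])-[80,0])"
```

```text
t 6.97 shift [np.float64(1.06), np.float64(-0.07), np.float64(5.37), np.float64(-0.03)] tooly ang -46.4 tcp [0.4886 0.2293 0.1872] q7 -1.38 w 1.004 F [ 0.5 -0.6  0.2]
[[241.59181956 159.99582927]
 [349.3731658   44.99180202]]
```

View pics/w4v.png

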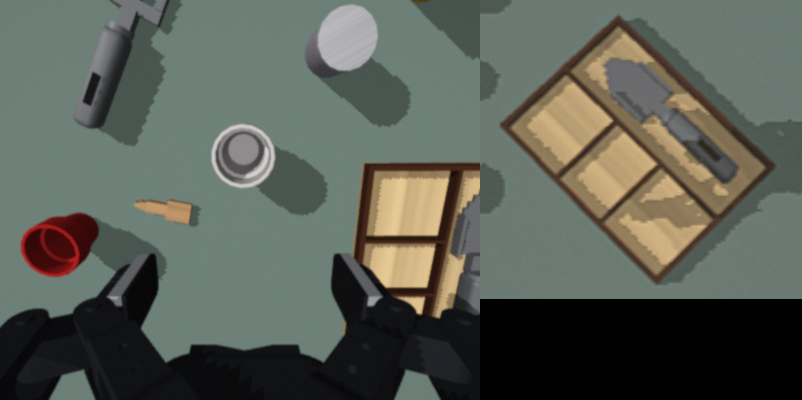

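The trowel lies inside the long bay. In the wrist picture (offset 80), the pot rim is at (243,155.5), the tin lid at (347,37.5), the tag point at (135,205) and its blunt end at (191,212).

```bash
python3 -c "
from h import *
p=px2w('w4',323,155.5,.062);t=px2w('w4',427,37.5,.061);print('pot',p,'tin',t)
a=px2w('w4',215,204.5,.006);b=px2w('w4',271,212,.006);d=a-b;print('tag',a,b,np.linalg.norm(d),np.degrees(np.arctan2(d[1],d[0])))
togo(p[0],p[1],.026,-46.2)"
```

```text
pot [0.51400778 0.25455954 0.062     ] tin [0.64074176 0.25894829 0.061     ]
tag [0.38302554 0.3000811  0.006     ] [0.4200282  0.24795285 0.006     ] 0.06392613897573331 125.36861320270299
t 6.97 shift [np.float64(1.2), np.float64(-0.03), np.float64(5.37), np.float64(-0.03)] tooly ang -46.4 tcp [0.4886 0.2293 0.1872] q7 -1.38 w 1.004 F [ 0.5 -0.6  0.2]
```

Call:
drive_tool:
  plan:
    - {"x":1.18,"y":-0.03,"z":1,"yaw":0,"gripper":1}
    - {"x":1.18,"y":-0.03,"z":2.5,"yaw":0,"gripper":1}
    - {"x":1.18,"y":-0.03,"z":4,"yaw":0,"gripper":1}
    - {"x":1.18,"y":-0.03,"z":5.1,"yaw":0,"gripper":1}
    - {"x":1.18,"y":-0.03,"z":5.37,"yaw":0,"gripper":1}
    - {"x":1.18,"y":-0.03,"z":5.37,"yaw":0,"gripper":1}
    - {"x":1.18,"y":-0.03,"z":5.37,"yaw":0,"gripper":-1}
    - {"x":1.18,"y":-0.03,"z":5.37,"yaw":0,"gripper":-1}
    - {"x":1.18,"y":-0.03,"z":5.37,"yaw":0,"gripper":-1}
    - {"x":1.18,"y":-0.03,"z":5.37,"yaw":0,"gripper":-1}
    - {"x":1.18,"y":-0.03,"z":5.37,"yaw":0,"gripper":-1}
    - {"x":1.18,"y":-0.03,"z":5.37,"yaw":0,"gripper":-1}

```text
time: 8.48
tcp_pos: [0.5142, 0.2574, 0.0282]
orientation: [-0.0, 0.928, 0.373, 0.002]
force: [-0.9, -0.9, 5.6]
width: 0.653
```

```bash
python3 -c "
from h import *
A=np.radians(-136.16);X=np.array([np.cos(A),np.sin(A)]);Y=np.array([-X[1],X[0]]);c=np.array([.5672,-.0081])
for x in(-.079,-.002,.077): print(c+x*X-.042*Y)
g=c-.079*X-.042*Y
snap('wrist','w5')
togo(*g,.12,-46.2)"
```

```text
[0.5950897  0.07691273]
[0.53955138 0.02357892]
[ 0.48257051 -0.03114018]
t 8.53 shift [np.float64(-2.21), np.float64(6.21), np.float64(-3.06), np.float64(-0.0)] tooly ang -46.2 tcp [0.5142 0.2574 0.0282] q7 -1.44 w 0.654 F [ 0.4 -0.7  6.4]
```

View pics/w5.png

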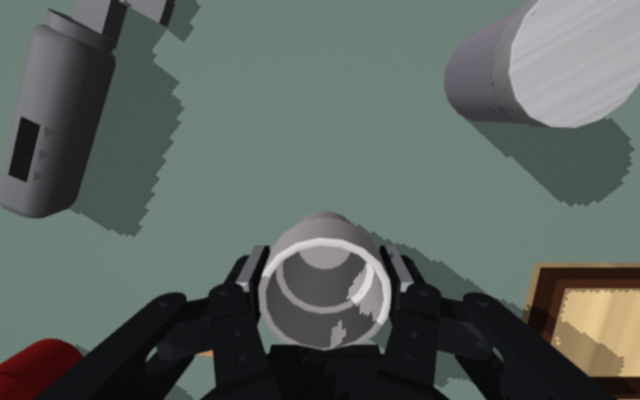

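The pot is held by its collar, upright, with the rim centre near (325,293).

```bash
python3 -c "
from h import *
p=px2w('w5',325,293,.062);q=px2w('w5',325,239,.062);print(p,q)
s=telemetry.get_obs();M=rot(s['orientation']);print(M.T@(p-s['tcp_pos']),M.T@(q-s['tcp_pos']))"
```

```text
[0.51486491 0.25770622 0.062     ] [0.53262827 0.27470689 0.062     ]
[ 0.00083274  0.0002397  -0.0337736 ] [ 0.02542032  0.00026205 -0.03367442]
```

Call:
drive_tool:
  plan:
    - {"x":0,"y":0,"z":-0.5,"yaw":0,"gripper":-1}
    - {"x":0,"y":0,"z":-2,"yaw":0,"gripper":-1}
    - {"x":-0.4,"y":1.2,"z":-3.1,"yaw":0,"gripper":-1}
    - {"x":-1,"y":2.8,"z":-3.1,"yaw":0,"gripper":-1}
    - {"x":-1.6,"y":4.5,"z":-3.1,"yaw":0,"gripper":-1}
    - {"x":-2.1,"y":5.9,"z":-3.1,"yaw":0,"gripper":-1}
    - {"x":-2.21,"y":6.21,"z":-3.1,"yaw":0,"gripper":-1}
    - {"x":-2.21,"y":6.21,"z":-3.1,"yaw":0,"gripper":-1}
    - {"x":-2.21,"y":6.21,"z":-3.1,"yaw":0,"gripper":-1}
    - {"x":-2.21,"y":6.21,"z":-3.1,"yaw":0,"gripper":-1}

```text
time: 9.78
tcp_pos: [0.5931, 0.0787, 0.1193]
orientation: [-0.001, 0.927, 0.375, 0.0]
force: [-0.7, 0.2, -2.0]
width: 0.649
```

```bash
python3 -c "
from h import *
togo(.5951,.0769,.0345,-46.2)"
```

```text
t 9.78 shift [np.float64(0.0), np.float64(0.09), np.float64(2.83), np.float64(0.03)] tooly ang -46.0 tcp [0.5931 0.0787 0.1193] q7 -1.1 w 0.649 F [-0.7  0.2 -2. ]
```

Call:
drive_tool:
  plan:
    - {"x":0,"y":0.05,"z":1.2,"yaw":0,"gripper":-1}
    - {"x":0,"y":0.05,"z":2.2,"yaw":0,"gripper":-1}
    - {"x":0,"y":0.05,"z":2.7,"yaw":0,"gripper":-1}
    - {"x":0,"y":0.05,"z":2.84,"yaw":0,"gripper":-1}
    - {"x":0,"y":0.05,"z":2.84,"yaw":0,"gripper":-1}
    - {"x":0,"y":0.05,"z":2.84,"yaw":0,"gripper":0.7}
    - {"x":0,"y":0.05,"z":2.84,"yaw":0,"gripper":0.7}
    - {"x":0,"y":0.05,"z":2.84,"yaw":0,"gripper":0.7}
    - {"x":0,"y":0.05,"z":2.84,"yaw":0,"gripper":1}
    - {"x":0,"y":0.05,"z":1.8,"yaw":0,"gripper":1}
    - {"x":0,"y":0.05,"z":0,"yaw":0,"gripper":1}
    - {"x":0,"y":0.05,"z":-0.5,"yaw":0,"gripper":1}

```text
time: 11.28
tcp_pos: [0.5971, 0.0758, 0.1378]
orientation: [0.001, 0.928, 0.373, 0.003]
force: [1.2, -0.1, 0.0]
width: 1.003
```

```bash
python3 -c "
from h import *
togo(.640,.257,.15,-46.2)
snap('top','top2');t=cv2.imread('pics/top2.png')[100:260,190:390]
cv2.imwrite('pics/top2v.png',cv2.resize(t,None,fx=3,fy=3))
print(((w2px('top2',[[.5951,.0769,.068],[.5951,.0769,.006]]))-[190,100])*3)"
```

```text
t 11.28 shift [np.float64(5.22), np.float64(-3.37), np.float64(-0.39), np.float64(0.0)] tooly ang -46.2 tcp [0.5971 0.0758 0.1378] q7 -1.09 w 1.003 F [ 1.2 -0.1  0. ]
[[264.87461612 202.61023977]
 [272.75745493 222.49562637]]
```

View pics/top2v.png

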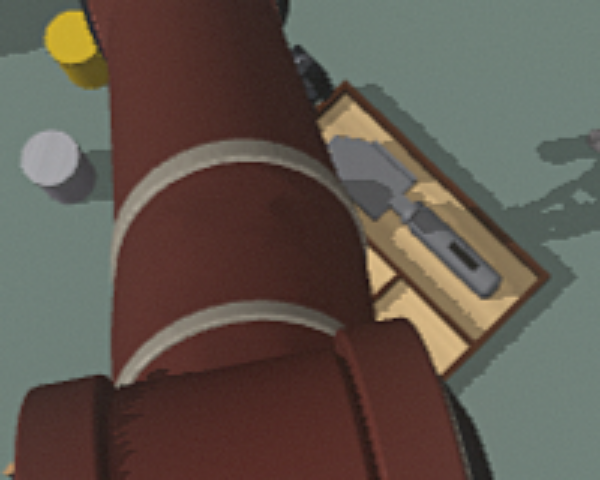

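The arm hides the pot in this view, so I go on to the tin and look back from there.

Call:
drive_tool:
  plan:
    - {"x":1.5,"y":-1,"z":-1.3,"yaw":0,"gripper":1}
    - {"x":3,"y":-2.2,"z":-1.7,"yaw":0,"gripper":1}
    - {"x":4.4,"y":-3.37,"z":-1.7,"yaw":0,"gripper":1}
    - {"x":4.4,"y":-3.37,"z":-1.7,"yaw":0,"gripper":1}
    - {"x":4.4,"y":-3.37,"z":-1.7,"yaw":0,"gripper":1}
    - {"x":4.4,"y":-3.37,"z":-1.7,"yaw":0,"gripper":1}

```text
time: 12.08
tcp_pos: [0.6203, 0.2371, 0.1842]
orientation: [0.001, 0.928, 0.372, -0.001]
force: [0.1, 0.2, 0.2]
width: 0.996
```

```bash
python3 -c "
from h import *
snap('wrist','w6');snap('scene','s6')
w=cv2.imread('pics/w6.png')[:,100:520];t=cv2.imread('pics/s6.png')[160:290,230:430]
t=cv2.resize(t,(380,247))
cv2.imwrite('pics/w6v.png',np.hstack([w,np.vstack([t,np.zeros((153,380,3),np.uint8)])]))
print(w2px('w6',[[.640,.257,.061]])-[100,0])
togo(.640,.257,.015,-46.2)"
```

```text
[[223.25216514 164.34412682]]
t 12.18 shift [np.float64(0.92), np.float64(-0.02), np.float64(5.66), np.float64(-0.02)] tooly ang -46.3 tcp [0.6204 0.2376 0.1848] q7 -1.3 w 0.999 F [-0.5 -0.   0.1]
```

View pics/w6v.png

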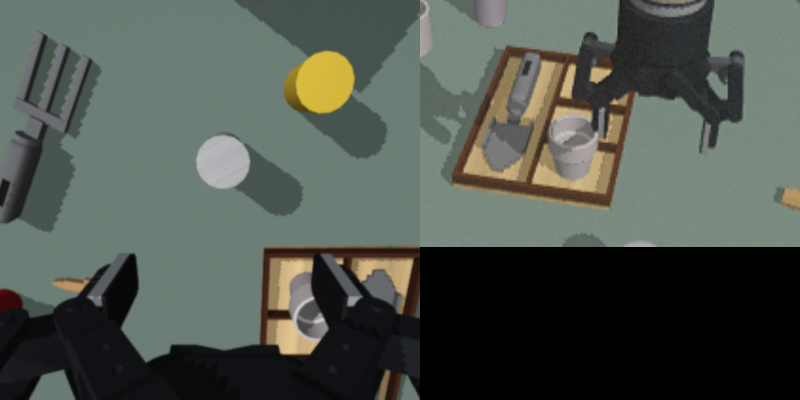

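The pot stands upright in the end bay. The tin lid is at (223,161), 3 px ahead of the prediction, so I adjust by about 3 mm and grasp.

Call:
drive_tool:
  plan:
    - {"x":1,"y":-0.02,"z":1,"yaw":0,"gripper":1}
    - {"x":1,"y":-0.02,"z":2.5,"yaw":0,"gripper":1}
    - {"x":1,"y":-0.02,"z":4,"yaw":0,"gripper":1}
    - {"x":1,"y":-0.02,"z":5.2,"yaw":0,"gripper":1}
    - {"x":1,"y":-0.02,"z":5.66,"yaw":0,"gripper":1}
    - {"x":1,"y":-0.02,"z":5.66,"yaw":0,"gripper":1}
    - {"x":1,"y":-0.02,"z":5.66,"yaw":0,"gripper":-1}
    - {"x":1,"y":-0.02,"z":5.66,"yaw":0,"gripper":-1}
    - {"x":1,"y":-0.02,"z":5.66,"yaw":0,"gripper":-1}
    - {"x":1,"y":-0.02,"z":5.66,"yaw":0,"gripper":-1}
    - {"x":1,"y":-0.02,"z":5.66,"yaw":0,"gripper":-1}
    - {"x":1,"y":-0.02,"z":5.66,"yaw":0,"gripper":-1}

```text
time: 13.68
tcp_pos: [0.6426, 0.2614, 0.0175]
orientation: [-0.0, 0.928, 0.373, 0.002]
force: [-0.9, -0.9, 5.7]
width: 0.548
```

```bash
python3 -c "
from h import *
snap('wrist','w7')
togo(.5396,.0236,.135,-46.2)"
```

```text
t 13.72 shift [np.float64(-7.95), np.float64(3.35), np.float64(-3.94), np.float64(0.0)] tooly ang -46.2 tcp [0.6426 0.2614 0.0175] q7 -1.34 w 0.552 F [-0.3 -0.9  6.2]
```

View pics/w7.png

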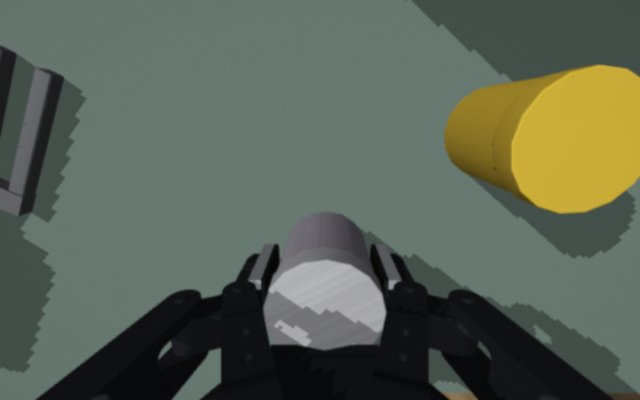

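The tin is held upright. I carry it to the narrow bay.

Call:
drive_tool:
  plan:
    - {"x":0,"y":0,"z":-0.5,"yaw":0,"gripper":-1}
    - {"x":0,"y":0,"z":-2,"yaw":0,"gripper":-1}
    - {"x":-1,"y":0.4,"z":-3.5,"yaw":0,"gripper":-1}
    - {"x":-2.7,"y":1.1,"z":-3.94,"yaw":0,"gripper":-1}
    - {"x":-4.4,"y":1.8,"z":-3.94,"yaw":0,"gripper":-1}
    - {"x":-6.1,"y":2.6,"z":-3.94,"yaw":0,"gripper":-1}
    - {"x":-7.5,"y":3.2,"z":-3.94,"yaw":0,"gripper":-1}
    - {"x":-7.95,"y":3.35,"z":-3.94,"yaw":0,"gripper":-1}
    - {"x":-7.95,"y":3.35,"z":-3.94,"yaw":0,"gripper":-1}
    - {"x":-7.95,"y":3.35,"z":-3.94,"yaw":0,"gripper":-1}
    - {"x":-7.95,"y":3.35,"z":-3.94,"yaw":0,"gripper":-1}

```text
time: 15.1
tcp_pos: [0.5394, 0.0255, 0.1336]
orientation: [-0.0, 0.927, 0.375, 0.001]
force: [0.4, 0.1, -0.9]
width: 0.55
```

```bash
python3 -c "
from h import *
d=px2w('w7',325,260,.061)-np.array([.6426,.2614,.0175]);print('front edge tool x',d[:2]@[.722,.692])
togo(.5396,.0236,.0245,-46.2)"
```

```text
front edge tool x 0.021226229284719268
t 15.1 shift [np.float64(-0.04), np.float64(0.05), np.float64(3.63), np.float64(0.03)] tooly ang -46.0 tcp [0.5394 0.0255 0.1336] q7 -1.03 w 0.55 F [ 0.4  0.1 -0.9]
```

Call:
drive_tool:
  plan:
    - {"x":0.04,"y":0.03,"z":1.4,"yaw":0,"gripper":-1}
    - {"x":0.04,"y":0.03,"z":2.6,"yaw":0,"gripper":-1}
    - {"x":0.04,"y":0.03,"z":3.4,"yaw":0,"gripper":-1}
    - {"x":0.04,"y":0.03,"z":3.65,"yaw":0,"gripper":-1}
    - {"x":0.04,"y":0.03,"z":3.65,"yaw":0,"gripper":-1}
    - {"x":0.04,"y":0.03,"z":3.65,"yaw":0,"gripper":0.5}
    - {"x":0.04,"y":0.03,"z":3.65,"yaw":0,"gripper":0.5}
    - {"x":0.04,"y":0.03,"z":3.65,"yaw":0,"gripper":0.5}
    - {"x":0.04,"y":0.03,"z":3.65,"yaw":0,"gripper":0.6}
    - {"x":0.04,"y":0.03,"z":2.2,"yaw":0,"gripper":0.6}
    - {"x":0.04,"y":0.03,"z":0.5,"yaw":0,"gripper":1}
    - {"x":0.04,"y":0.03,"z":-0.5,"yaw":0,"gripper":1}

```text
time: 16.6
tcp_pos: [0.5412, 0.0235, 0.1511]
orientation: [0.0, 0.928, 0.373, 0.002]
force: [0.2, 0.0, 0.3]
width: 0.999
```

```bash
python3 -c "
from h import *
b=np.array([.4200,.2480]);u=np.array([np.cos(np.radians(125.4)),np.sin(np.radians(125.4))]);o=b+.014*u;print(o,np.hypot(*o))
togo(*(o),.16,35.4)
togo(*(o),.16,35.4+180)"
```

```text
[0.41189006 0.25941179] 0.48677294586571795
t 16.6 shift [np.float64(2.33), np.float64(-8.66), np.float64(-0.31), np.float64(-13.6)] tooly ang -46.2 tcp [0.5412 0.0235 0.1511] q7 -1.03 w 0.999 F [0.2 0.  0.3]
t 16.6 shift [np.float64(2.33), np.float64(-8.66), np.float64(-0.31), np.float64(-13.6)] tooly ang -46.2 tcp [0.5412 0.0235 0.1511] q7 -1.03 w 0.999 F [0.2 0.  0.3]
```

Call:
drive_tool:
  plan:
    - {"x":0.3,"y":-1,"z":-0.5,"yaw":-1.6,"gripper":1}
    - {"x":0.6,"y":-2.3,"z":-0.7,"yaw":-3.3,"gripper":1}
    - {"x":0.9,"y":-3.6,"z":-0.7,"yaw":-5,"gripper":1}
    - {"x":1.2,"y":-4.9,"z":-0.7,"yaw":-6.7,"gripper":1}
    - {"x":1.5,"y":-6.2,"z":-0.7,"yaw":-8.4,"gripper":1}
    - {"x":1.9,"y":-7.4,"z":-0.7,"yaw":-10.1,"gripper":1}
    - {"x":2.2,"y":-8.2,"z":-0.5,"yaw":-11.8,"gripper":1}
    - {"x":2.2,"y":-8,"z":-0.3,"yaw":-13.6,"gripper":1}
    - {"x":2.2,"y":-8,"z":-0.3,"yaw":-13.6,"gripper":1}
    - {"x":2.2,"y":-8,"z":-0.3,"yaw":-13.6,"gripper":1}
    - {"x":2.2,"y":-8,"z":-0.3,"yaw":-13.6,"gripper":1}

```text
time: 17.98
tcp_pos: [0.4219, 0.2422, 0.1578]
orientation: [0.0, 0.459, 0.888, 0.0]
force: [-0.4, -0.0, -0.3]
width: 1.0
```

```bash
python3 -c "
from h import *
snap('wrist','w8');snap('scene','s8')
w=cv2.imread('pics/w8.png')[:,100:520];t=cv2.imread('pics/s8.png')[160:290,230:430]
t=cv2.resize(t,(380,247))
cv2.imwrite('pics/w8v.png',np.hstack([w,np.vstack([t,np.zeros((153,380,3),np.uint8)])]))
u=np.array([np.cos(np.radians(125.4)),np.sin(np.radians(125.4)),0]);o=np.array([.4119,.2594,.008])
print(w2px('w8',[o,o+.05*u,o-.014*u])-[100,0])
togo(*o[:2],0,35.4)"
```

```text
[[226.45136577 168.38813448]
 [226.38556955 115.95896654]
 [226.46863896 182.1521348 ]]
t 18.07 shift [np.float64(0.66), np.float64(0.06), np.float64(5.26), np.float64(-0.01)] tooly ang 35.4 tcp [0.4219 0.2423 0.1578] q7 -0.38 w 1.003 F [ 0.6  0.6 -1.1]
```

View pics/w8v.png

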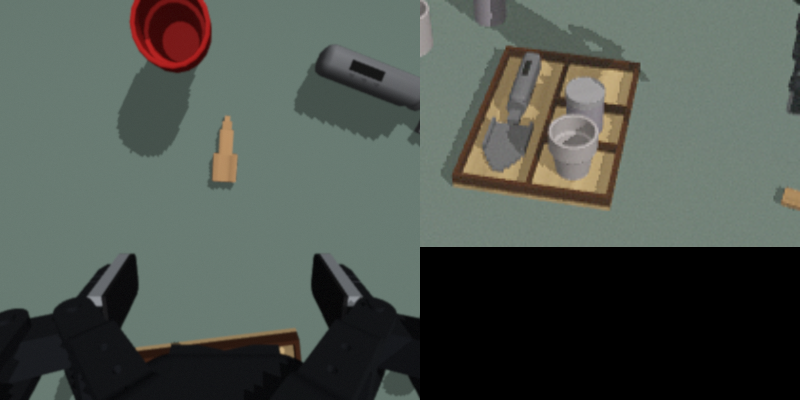

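The tin stands in the narrow bay beside the pot. The tag's head is at (225,168) and its point at (227,116), so a 1.7° trim is enough before I grasp it.

Call:
drive_tool:
  plan:
    - {"x":0.66,"y":0.03,"z":1,"yaw":0.28,"gripper":0.5}
    - {"x":0.66,"y":0.03,"z":2.5,"yaw":0.28,"gripper":0.2}
    - {"x":0.66,"y":0.03,"z":4,"yaw":0.28,"gripper":0.2}
    - {"x":0.66,"y":0.03,"z":4.9,"yaw":0.28,"gripper":0.2}
    - {"x":0.66,"y":0.03,"z":5.2,"yaw":0.28,"gripper":0.2}
    - {"x":0.66,"y":0.03,"z":5.3,"yaw":0.28,"gripper":0.2}
    - {"x":0.66,"y":0.03,"z":5.3,"yaw":0.28,"gripper":0}
    - {"x":0.66,"y":0.03,"z":5.3,"yaw":0.28,"gripper":-1}
    - {"x":0.66,"y":0.03,"z":5.3,"yaw":0.28,"gripper":-1}
    - {"x":0.66,"y":0.03,"z":5.3,"yaw":0.28,"gripper":-1}
    - {"x":0.66,"y":0.03,"z":5.3,"yaw":0.28,"gripper":-1}
    - {"x":0.66,"y":0.03,"z":5.3,"yaw":0.28,"gripper":-1}

```text
time: 19.58
tcp_pos: [0.4114, 0.2591, 0.0003]
orientation: [0.001, 0.472, 0.882, 0.001]
force: [-1.6, -1.0, 8.8]
width: 0.256
```

Call:
drive_tool:
  plan:
    - {"x":0,"y":0,"z":0,"yaw":0,"gripper":-1}
    - {"x":0,"y":0,"z":-1,"yaw":0,"gripper":-1}
    - {"x":0,"y":0,"z":-2.5,"yaw":0,"gripper":-1}
    - {"x":0,"y":0,"z":-4.2,"yaw":0,"gripper":-1}
    - {"x":0,"y":0,"z":-4.2,"yaw":0,"gripper":-1}

```text
time: 20.2
tcp_pos: [0.4133, 0.2607, 0.1287]
orientation: [0.002, 0.472, 0.882, 0.004]
force: [0.4, -0.3, -0.8]
width: 0.258
```

```bash
python3 -c "
from h import *
snap('wrist','w9')
g=np.array([.4826,-.0311])+.018*np.array([.6926,-.7213]);print(g)
togo(*g,.13,43.84)"
```

```text
[ 0.4950668 -0.0440834]
t 20.25 shift [np.float64(-9.95), np.float64(-3.31), np.float64(-0.12), np.float64(-1.69)] tooly ang 33.7 tcp [0.4122 0.2594 0.1267] q7 -0.49 w 0.258 F [-0.4 -0.9 -0.6]
```

View pics/w9.png

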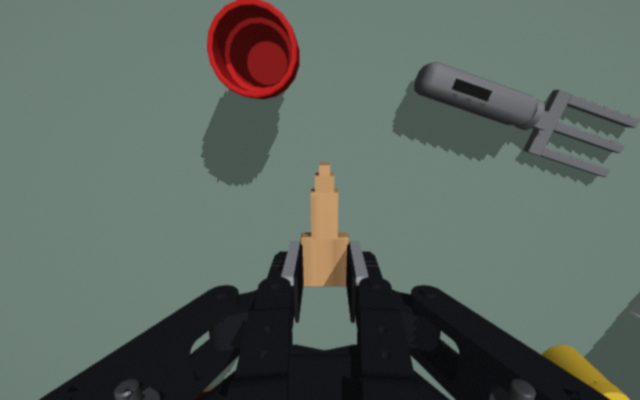

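The tag is held level by its head. I carry it to the widest bay.

Call:
drive_tool:
  plan:
    - {"x":-1.5,"y":-0.5,"z":-0.1,"yaw":-0.3,"gripper":-1}
    - {"x":-3.3,"y":-1.1,"z":-0.1,"yaw":-0.6,"gripper":-1}
    - {"x":-5.2,"y":-1.7,"z":-0.1,"yaw":-1,"gripper":-1}
    - {"x":-7.1,"y":-2.4,"z":-0.1,"yaw":-1.3,"gripper":-1}
    - {"x":-8.8,"y":-2.9,"z":-0.1,"yaw":-1.69,"gripper":-1}
    - {"x":-9.8,"y":-3.25,"z":-0.1,"yaw":-1.69,"gripper":-1}
    - {"x":-9.95,"y":-3.31,"z":-0.1,"yaw":-1.69,"gripper":-1}
    - {"x":-9.95,"y":-3.31,"z":-0.1,"yaw":-1.69,"gripper":-1}
    - {"x":-9.95,"y":-3.31,"z":-0.1,"yaw":-1.69,"gripper":-1}

```text
time: 21.38
tcp_pos: [0.4937, -0.0424, 0.1275]
orientation: [-0.0, 0.39, 0.921, 0.0]
force: [0.2, -0.0, -0.3]
width: 0.259
```

```bash
python3 -c "
from h import *
togo(.4951,-.0441,.0075,43.84)"
```

```text
t 21.38 shift [np.float64(-0.08), np.float64(-0.01), np.float64(4.0), np.float64(0.04)] tooly ang 44.1 tcp [ 0.4937 -0.0424  0.1275] q7 0.28 w 0.259 F [ 0.2 -0.  -0.3]
```

Call:
drive_tool:
  plan:
    - {"x":-0.03,"y":0,"z":1.5,"yaw":0,"gripper":-1}
    - {"x":-0.03,"y":0,"z":2.8,"yaw":0,"gripper":-1}
    - {"x":-0.03,"y":0,"z":3.6,"yaw":0,"gripper":-1}
    - {"x":-0.03,"y":0,"z":4,"yaw":0,"gripper":-1}
    - {"x":-0.03,"y":0,"z":4,"yaw":0,"gripper":-1}
    - {"x":-0.03,"y":0,"z":4,"yaw":0,"gripper":-0.2}
    - {"x":-0.03,"y":0,"z":4,"yaw":0,"gripper":-0.2}
    - {"x":-0.03,"y":0,"z":4,"yaw":0,"gripper":-0.2}
    - {"x":-0.03,"y":0,"z":4,"yaw":0,"gripper":-0.2}
    - {"x":-0.03,"y":0,"z":2.5,"yaw":0,"gripper":-0.2}
    - {"x":-0.03,"y":0,"z":0.5,"yaw":0,"gripper":-0.2}
    - {"x":-0.03,"y":0,"z":-1,"yaw":0,"gripper":-0.2}

```text
time: 22.88
tcp_pos: [0.4951, -0.045, 0.1597]
orientation: [0.001, 0.392, 0.92, 0.0]
force: [-0.2, 0.0, 0.4]
width: 0.402
```

Call:
drive_tool:
  plan:
    - {"x":-2,"y":0,"z":-1.5,"yaw":0,"gripper":0}
    - {"x":-4,"y":0,"z":-1.5,"yaw":0,"gripper":0}
    - {"x":-5.5,"y":0,"z":-1.5,"yaw":0,"gripper":0}
    - {"x":-7,"y":0,"z":-1.5,"yaw":0,"gripper":0}
    - {"x":-8,"y":-2,"z":-1.5,"yaw":0,"gripper":0}
    - {"x":-9,"y":-3,"z":-1.5,"yaw":0,"gripper":0}
    - {"x":-9,"y":-3,"z":-1.5,"yaw":0,"gripper":0}
    - {"x":-9,"y":-3,"z":-1.5,"yaw":0,"gripper":0}

```text
time: 23.88
tcp_pos: [0.617, -0.3011, 0.2022]
orientation: [-0.0, 0.392, 0.92, 0.001]
force: [0.3, 1.0, 0.0]
width: 0.494
```

```bash
python3 -c "
from h import *
snap('top','top9');snap('scene','s9')
a=cv2.resize(cv2.imread('pics/top9.png')[110:260,235:385],(400,400),interpolation=cv2.INTER_CUBIC)
b=cv2.resize(cv2.imread('pics/s9.png')[170:280,240:350],(400,400),interpolation=cv2.INTER_CUBIC)
cv2.imwrite('pics/f.png',np.hstack([a,b]));togo(.5,0,.2)"
```

```text
t 23.98 shift [np.float64(9.9), np.float64(4.13), np.float64(0.11)] tooly ang 44.1 tcp [ 0.6176 -0.2997  0.2027] q7 0.81 w 0.5 F [0.6 0.  0.7]
```

View pics/f.png

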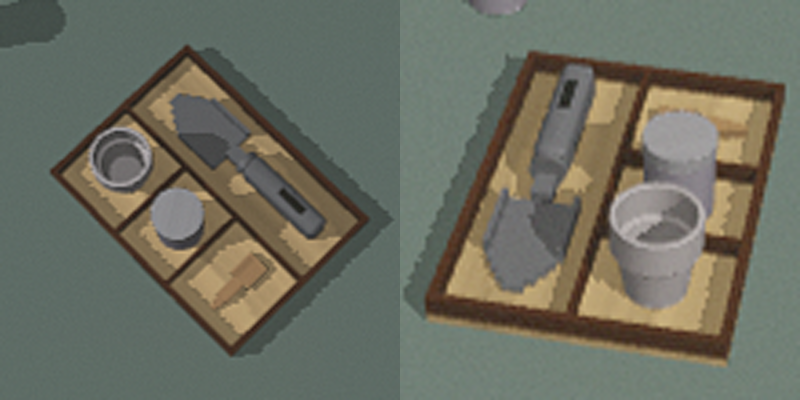

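All four lie or stand inside their bays: trowel, pot at left (120,158), tin (178,218) and tag (243,280). The arm is clear, so I hand in.

```bash
python3 -c "
from rig import close_job; print(close_job())"
```

```text
the job is handed in; nothing more can be done
None
```

The caddy is packed and the job is handed in at about 24 s of the 93 s allowed; `close_job` gave no verdict. In the order asked, I laid the trowel in the long bay, stood the white pot in the middle-sized end bay, stood the lidded tin in the narrow middle bay, and laid the tag in the widest bay.

- **Placing:** the last top and scene pictures show all four resting inside their bays. The pot and tin are upright and the trowel and tag lie flat. The final check was by eye only; I did not measure final clearances to the bay walls.
- **Forces:** the readings at the end of each move stayed below about 9 N. Peaks between readings were not seen.
- **Look-alikes:** none was grasped. I did not do a separate final check that they had not moved.
- **Disagreements:** the first top-view estimates of the pot and tin were 4–6 mm off the closer wrist view, so I corrected to the wrist view before grasping. The tin's front edge also measured about 3 mm short of its expected place in the grip, and I allowed about 1.5 mm for it when placing.

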